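Feed the next solder spool down the gravity rack

TASK

One of the two solder spools in the front cradles of the gravity rack is used up: take the bare spool out and put it in the yellow scrap bin. Then press that lane's yellow paddle right down until the next full spool has rolled into the empty cradle, and let the paddle come back up so that the queue behind rolls forward one place. Leave the other lane and the things standing around as they are.

Things in the scene. Friction and masses are not known exactly. Their poses are not given: they have to be found in the camera images.
- rack: Blue gravity rack for solder spools, fixed, 300 x 134 mm (185 mm wide over its two paddles), 145 mm high with its spools. Origin on the bench under its middle, x uphill to its rear, y across towards lane A, z up. Two equal lanes slope down 11 degrees to -x: A (green tag) at y = +32 mm, B (orange tag) at y = -32 mm. Each: three waiting full spools, a gate, and in front a cradle for one spool.
- cradle_a (a point): Centre of a spool lying properly in the cradle of lane A: rack x = -95 mm, z = 66 mm. The cradle: two small rollers below, two upright steel prongs just in front of the flanges (tops at z = 68 mm, 33 mm clear between them), plates 24.5 mm either side of the lane's centre line, lower than the spool's centre.
- cradle_b (a point): The same for lane B.
- head_a (a point): Centre that the first waiting spool of lane A has when it rests against the closed gate (89 mm uphill of the cradle in rack x, 21 mm higher).
- head_b (a point): The same for lane B.
- second_a (a point): Centre that the next spool has, 62 mm further uphill in lane A.
- second_b (a point): The same for lane B.
- gate_a (a joint): Spring-loaded gate of lane A, rad: 0 at rest (front bar up, holds the queue), 0.60 fully pressed. Pressed past 0.50 the front bar is down and lets the first spool roll into the cradle, while a rear bar has risen and holds back the others; let go, it springs back and the others roll forward one place. A spool still in the cradle would block it.
- gate_b (a joint): The same for lane B.
- paddle_a (a point): Middle of the top of lane A's yellow paddle (36 mm along the lane, 28 mm across), outside the rack's +y side plate. Press it down 38 mm to its stop, with 3 to 6 N; it swings about a pivot 47 mm uphill and so also moves about 12 mm forward (rack -x) on the way. Hold it down for half a second or more while the spool rolls out, then let it rise.
- paddle_b (a point): The same for lane B, outside the rack's -y side plate.
- spool_bare_c (a point): Centre of the bare, used-up white plastic spool, on its side in one of the two cradles. Two flanges 62 mm in diameter, 3 mm thick, 45 mm over all; between them a bare core 26 mm in diameter, 39 mm long; 45 g. z axis along the spool's axis (across the lane). No room for fingers beside the flanges: take it from above by the core, fingers between the flanges, one before and one behind the core.
- spool_run_c (a point): The full spool in use, wound with silvery wire, lying in the other cradle: 62 mm diameter, 45 mm wide, 0.3 kg. Point: its centre. Must stay.
- scrap_bin: Yellow open-fronted plastic bin, empty, fixed to the bench. Origin: on the bench under its middle; x towards its high rear wall, y across. Inside 150 mm in x (-74 to 76 mm) by 92 mm in y, floor 2 mm up; front lip 35 mm high at x = -80 mm, side walls 41 mm in front rising to 68 mm behind, rear wall 68 mm high.
- glue_c (a point): Bystander: tall pale squeeze bottle, 62 mm diameter, 203 mm high, beside the rack's rear half, on either side. Point: centre of its foot.
- flux_c (a point): Bystander: small blue squeeze bottle, 36 mm diameter, 122 mm high, beside the rack's rear half, on the other side. Point: centre of its foot.
- hexkeys_c (a point): Bystander: red folding hex-key set lying flat, 28 x 85 x 20 mm, right of the rack's front. Point: its middle.
- spool_a1_c (a point): Full solder spool lying on its side in lane A of the rack, first in the queue, against the gate. Same shape as spool_run_c (62 mm diameter, 45 mm wide, 0.3 kg). Point: its centre. Free to roll down the lane.
- spool_a2_c (a point): Full solder spool lying on its side in lane A of the rack, second in the queue. Same shape as spool_run_c (62 mm diameter, 45 mm wide, 0.3 kg). Point: its centre. Free to roll down the lane.
- spool_a3_c (a point): Full solder spool lying on its side in lane A of the rack, last in the queue. Same shape as spool_run_c (62 mm diameter, 45 mm wide, 0.3 kg). Point: its centre. Free to roll down the lane.
- spool_b1_c (a point): Full solder spool lying on its side in lane B of the rack, first in the queue, against the gate. Same shape as spool_run_c (62 mm diameter, 45 mm wide, 0.3 kg). Point: its centre. Free to roll down the lane.
- spool_b2_c (a point): Full solder spool lying on its side in lane B of the rack, second in the queue. Same shape as spool_run_c (62 mm diameter, 45 mm wide, 0.3 kg). Point: its centre. Free to roll down the lane.
- spool_b3_c (a point): Full solder spool lying on its side in lane B of the rack, last in the queue. Same shape as spool_run_c (62 mm diameter, 45 mm wide, 0.3 kg). Point: its centre. Free to roll down the lane.

How it is judged:
On the way, in this order (a step that is already met when the one before it is completed fails the run):
1. the bare spool lies in the scrap bin (x of spool_bare_c in the frame of scrap_bin between -0.062 and 0.065 m and y of spool_bare_c in the frame of scrap_bin between -0.037 and 0.037 m and z of spool_bare_c in the frame of scrap_bin below 0.055 m), for 0.2 s.
2. the paddle of the emptied lane is pressed right down (gate past 0.50 rad) (((distance between spool_run_c and cradle_b below 0.02 m and value of joint gate_a above 0.5 rad) or (distance between spool_run_c and cradle_a below 0.02 m and value of joint gate_b above 0.5 rad))), for 0.1 s.
At the end, for the whole second after the job is handed in: Bare spool in the bin; in its lane the first spool lies in the cradle (centre within 7 mm), the second rests at the gate (9 mm), the third behind it (12 mm); both gates up (under 0.06 rad); the spool in use moved under 10 mm, the spools waiting in its lane under 12 mm (all of step 1 and ((distance between spool_run_c and cradle_b below 0.02 m and distance between spool_a1_c and cradle_a below 0.007 m and distance between spool_a2_c and head_a below 0.009 m and distance between spool_a3_c and second_a below 0.012 m and value of joint each of gate_a, gate_b below 0.06 rad and distance of each of spool_b1_c, spool_b2_c, spool_b3_c from where it was at the start of the episode below 0.012 m) or (distance between spool_run_c and cradle_a below 0.02 m and distance between spool_b1_c and cradle_b below 0.007 m and distance between spool_b2_c and head_b below 0.009 m and distance between spool_b3_c and second_b below 0.012 m and value of joint each of gate_b, gate_a below 0.06 rad and distance of each of spool_a1_c, spool_a2_c, spool_a3_c from where it was at the start of the episode below 0.012 m)) and distance of spool_run_c from where it was at the start of the episode below 0.01 m); the robot touches nothing.
It fails at once if the release paddle of the lane whose spool is still in use is pressed ((distance between spool_run_c and cradle_a below 0.02 m and value of joint gate_a above 0.15 rad) or (distance between spool_run_c and cradle_b below 0.02 m and value of joint gate_b above 0.15 rad)).
It fails at once if the full spool in use is knocked out of place (more than 15 mm) (distance of spool_run_c from where it was at the start of the episode above 0.015 m).
It fails at once if a full spool falls off the rack onto the bench (height (world z) of any of spool_a1_c, spool_a2_c, spool_a3_c, spool_b1_c, spool_b2_c, spool_b3_c below 0.05 m).
It fails at once if a bystander (glue bottle, flux bottle, hex keys) is knocked or moved by more than 30 mm (distance of any of glue_c, flux_c, hexkeys_c from where it was at the start of the episode above 0.03 m).
It also fails if it takes over 51 s, if anything falls off the work surface, if the arm or the gripper's body presses on something with over 40 N, if the wrist force passes 120 N, or if a joint passes its speed limit or range.

ROBOT

A 7-joint arm with a two-finger parallel gripper is mounted at the origin on a cart in front of the work surface, level with it; the furniture and walls round the work are solid. World frame = base frame: x ahead of the robot, y to its left, z up, the work surface at z = 0. Lengths are in m, angles in rad, forces in N, time in s.
With the tool pointing down it reaches from about 0.425 to 0.925 m from the base axis. Payload 6.8 kg.
Tool frame: the origin (TCP) lies between the finger pads; the fingertips stand 11 mm ahead of it and the grasp point (between the pads) lies 8 mm behind it; z points along the fingers, y is the line along which they close (so a half turn about z gives the same grasp; the last joint's range is limited). The gripper opens to 85 mm and grips with 20 to 120 N. Pads are 22 mm wide; open, the fingers measure 114 mm over their backs; the gripper's body (76 mm by 85 mm) begins 54 mm behind the grasp point. The pads swing forward as they close: fully open they stand 13 mm farther back than shut.
Start: joints at [1.168, 0.477, 0.022, 1.555, -0.011, 1.109, -0.083], TCP at [0.196, -0.646, 0.207] pointing down, gripper open.
Joint ranges: [-2.96, 2.96], [-0.34, 2.1], [-1.41, 1.46], [0.24, 2.44], [-1.37, 4.51], [0.17, 1.92], [-2.96, 2.96]. Speed limits (rad/s): [2.39, 2.39, 3.14, 3.14, 3.14, 3.14, 3.14].

INTERFACE

Orientations are given as a rotation vector (axis times angle).
In Python, from bench import r gives the robot as it stands.
- The arm moves only by the tool send_rows, never from a script. Its argument "deltas" is a list of rows, each an object of numbers: "dx", "dy", "dz": the shift along the world's x, y, z in mm; "rx", "ry", "rz": the turn, a rotation vector about the world's x, y, z in degrees. A call has 1 to 5 rows; each row is the pose to reach, as a shift and turn from the pose commanded when the call began; what a row does not reach only later rows make up. A row lasts 1/12 s, in which the tool goes at most 41.7 mm and 7.16 degrees, less where a joint would pass 70% of its speed; a pose out of reach is approached as far as the arm can. A call with a gripper value outside its range is refused whole. "jaw" is the finger opening in mm, from 0 to 85.4, set as the call begins (left out, the last holds). The fingers move at their own pace and stop on an object; "newtons" is the grip in N (left out, the last holds). Time passes only in rows, so rows that repeat a pose let the fingers close. It gives the time, the measured TCP pose, the force, the opening and the grip force at its end, in the units of the state.
- r.get_obs(): the state, without advancing time (a new reading comes with each control period).
- r.grab_frame(name): name is "scene" or "top" or "wrist"; returns a dict with "frame" (480x640x3 uint8, blue, green, red), "z_map" (480x640 float32, m along the optical axis (not along the pixel's ray), 0 where there is no reading), "vertical_fov" (degrees; the focal length in pixels is half the picture's height over the tangent of half this angle, whatever the lens; pixels are square), "cx", "cy" (the principal point, pixels), "xyz" and "orientation" of the camera in the world. Camera axes: x right, y down, z forward; pixel columns grow to the right and rows downward; lengths in m; the calibration is good to about 2 mm. A picture is of the moment at which its call begins.
- r.hand_in(): hands the job in; it is judged then, once.
The state is a dict: "clock": time; "joints": joint angles; "qvel": joint speeds; "tau": joint torques, N m; "tcp_pos": TCP position; "orientation": TCP orientation; "contact_force": force on the tool from outside, world axes, zero at the start; "moment": the same for the moment, N m; "grip_width": finger opening in m; "gripper_force": force on a finger pad.
Only numpy, scipy, OpenCV 4.12 (cv2) and the standard library are available. Lean on these libraries where they do the work, as an engineer would, in place of code of your own. Each camera call takes 0.05 s, during which the arm holds its last target. There are 200 camera calls.

## Working session

There is one attempt and no reset: what is moved stays moved. The work goes in short steps, Python scripts to look and compute and a tool call to move; the robot and the scene stay as the last step left them, time stands still between calls to the robot, and variables do not carry over. Pictures are saved under pics/ and viewed, at most 10 in all, crops included, and the job is handed in when it is done.

Besides the shell and the picture viewer there is one more tool, called after "Call:" by a JSON object that holds its "name" and its "arguments", one argument or row to a line. send_rows: Moves the arm, as the interface text tells. Its arguments: {"type":"object","properties":{"deltas":{"type":"array","items":{"type":"object","properties":{"dx":{"type":"number"},"dy":{"type":"number"},"dz":{"type":"number"},"rx":{"type":"number"},"ry":{"type":"number"},"rz":{"type":"number"}}}},"jaw":{"type":"number"},"newtons":{"type":"number"}},"required":["deltas"]}

```bash
mkdir -p pics
cat > h.py <<'E'
import numpy as np,cv2
from scipy.spatial.transform import Rotation as R
from bench import r
def grab(n,save=None):
    f=r.grab_frame(n)
    if save: cv2.imwrite('pics/'+save,f['frame'])
    F=240/np.tan(np.radians(f['vertical_fov'])/2)
    z=f['z_map'];v,u=np.mgrid[:480,:640]
    o=np.array(f['orientation']);M=R.from_rotvec(o).as_matrix() if o.shape==(3,) else o
    P=np.stack([(u-f['cx'])/F*z,(v-f['cy'])/F*z,z],-1)@M.T+np.array(f['xyz'])
    P[z==0]=np.nan
    return f['frame'],P,f
E
python3 - <<'E'
from h import *
for n in('scene','top'):
    i,P,f=grab(n,n+'1.png');print(f['xyz'],f['orientation'],f['vertical_fov'])
    np.savez(n+'1.npz',i=i,P=P)
o=r.get_obs();print(o['clock'],o['tcp_pos'],o['orientation'])
E
```

```text
[-0.08215238 -0.40900891  0.60607659] [-1.95622371  1.1719692  -0.61638198] 49.28125775886078
[ 0.30284375 -0.16110606  1.12259504] [-2.34142212  1.76707666 -0.21847673] 45.6904453344415
0.1 [ 0.19593617 -0.64533117  0.20564425] [-3.10594799e+00 -4.61197481e-01  5.75852193e-04]
```

View pics/scene1.png

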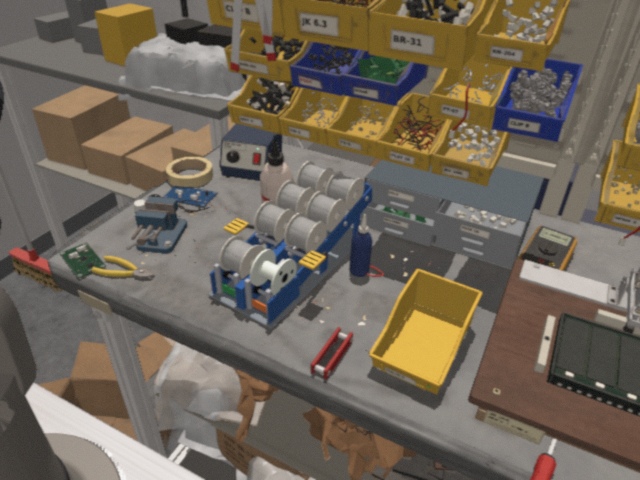

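View pics/top1.png

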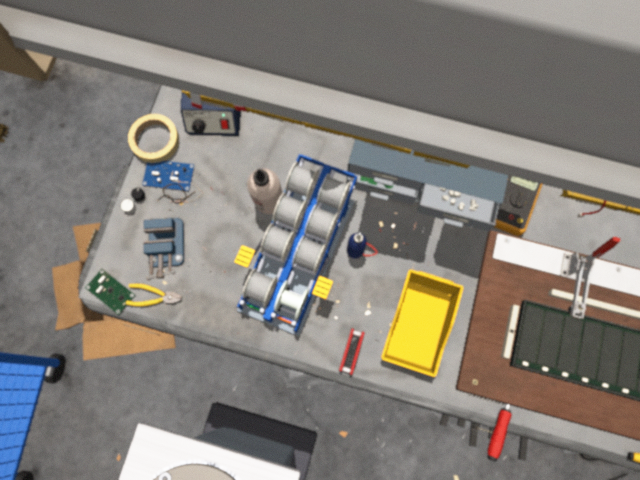

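The scene picture shows the bare white spool in the front right cradle (270,270), lane B with the orange tag, and the spool in use at (237,257). In the top picture the bare spool is at (293,300), paddle B at (323,288), paddle A at (244,257), the bin at (422,325) and the hex keys at (351,352).

Run:
```python
from h import *
d=np.load('top1.npz');i,P=d['i'],d['P']
hsv=cv2.cvtColor(i,cv2.COLOR_BGR2HSV)
y=cv2.inRange(hsv,(20,140,120),(35,255,255))
n,l,s,c=cv2.connectedComponentsWithStats(y)
for k in range(1,n):
    if s[k,4]>60 and s[k,1]>230:
        p=P[l==k];p=p[~np.isnan(p).any(1)];print('yel',c[k].round(1),s[k,4],np.median(p,0).round(4),p.min(0).round(3),p.max(0).round(3))
b=cv2.inRange(hsv,(100,120,50),(125,255,255));b[:140]=0
b[:,:230]=0;b[:,360:]=0
n,l,s,c=cv2.connectedComponentsWithStats(b)
p=P[(b>0)&(P[...,2]>.03)];
print('blue rect',cv2.minAreaRect(p[:,:2].astype(np.float32)))
# pulley tops: gray, local high
roi=np.zeros_like(b);cv2.fillPoly(roi,[np.array([[300,155],[355,180],[300,330],[238,310]])],1)
g=(hsv[...,1]<60)&(roi>0)&(P[...,2]>.05)
g=cv2.erode(g.astype(np.uint8),np.ones((3,3)))
n,l,s,c=cv2.connectedComponentsWithStats(g)
for k in range(1,n):
    if s[k,4]>60:
        p=P[l==k];print('gray',c[k].round(1),s[k,4],np.nanmedian(p,0).round(4),np.nanmin(p,0).round(3),np.nanmax(p,0).round(3))
# bin rim
m=(P[...,0]>0)&(y>0)
n,l,s,c=cv2.connectedComponentsWithStats(y)
k=max((k for k in range(1,n) if s[k,1]>230),key=lambda k:s[k,4])
p=P[l==k];p=p[~np.isnan(p).any(1)];q=p[p[:,2]>.03]
print('bin rect',cv2.minAreaRect(q[:,:2].astype(np.float32)),'floor',np.median(p[p[:,2]<.01],0))
```

```text
yel [244.4 256.1] 271 [0.4955 0.0468 0.0891] [ 0.477  0.032 -0.003] [0.532 0.072 0.094]
yel [421.5 324.2] 5308 [ 0.4745 -0.311   0.0035] [ 0.382 -0.373 -0.006] [ 0.579 -0.249  0.074]
yel [322.  286.9] 303 [ 0.4789 -0.1082  0.089 ] [ 0.46  -0.124 -0.005] [ 0.515 -0.094  0.094]
yel [147.  288.2] 151 [0.3948 0.2265 0.0101] [0.389 0.191 0.001] [0.401 0.265 0.017]
yel [143.4 302.5] 162 [0.3646 0.2223 0.0105] [0.354 0.192 0.001] [0.384 0.26  0.016]
blue rect ((0.559220016002655, -0.06772594153881073), (0.17612619698047638, 0.33171385526657104), 83.74403381347656)
gray [296.  197.4] 1234 [ 0.6213 -0.0174  0.1224] [ 0.566 -0.042  0.058] [0.709 0.016 0.144]
gray [326.2 209.2] 1311 [ 0.6112 -0.077   0.123 ] [ 0.559 -0.105  0.056] [ 0.702 -0.049  0.147]
gray [277.9 243.5] 609 [ 0.5308 -0.0089  0.1078] [ 0.506 -0.029  0.051] [0.562 0.019 0.12 ]
gray [308.5 254.7] 621 [ 0.5269 -0.0694  0.1086] [ 0.501 -0.092  0.063] [ 0.557 -0.044  0.12 ]
gray [259.7 287.3] 517 [0.4468 0.0018 0.0879] [ 0.42  -0.018  0.055] [0.472 0.026 0.099]
gray [289.7 299.1] 321 [ 0.4415 -0.0571  0.0783] [ 0.415 -0.082  0.067] [ 0.471 -0.036  0.101]
bin rect ((0.4733089208602905, -0.30473873019218445), (0.1068614274263382, 0.17895455658435822), 87.78927612304688) floor [ 0.47249642 -0.30651829  0.0022865 ]
```

Call:
{"name": "send_rows", "arguments": {
  "deltas": [
    {"dx": 14,"dy": 34,"dz": 5,"rz": 6},
    {"dx": 28,"dy": 68,"dz": 10,"rz": 12},
    {"dx": 42,"dy": 102,"dz": 15,"rz": 18},
    {"dx": 56,"dy": 136,"dz": 20,"rz": 24},
    {"dx": 70,"dy": 170,"dz": 25,"rz": 30}
  ],
  "jaw": 55
}}

```text
$.deltas[0]: bad value
```

Call:
{"name": "send_rows", "arguments": {
  "deltas": [
    {"dx": 14,"dy": 34,"rz": 6},
    {"dx": 28,"dy": 68,"rz": 12},
    {"dx": 42,"dy": 102,"rz": 18},
    {"dx": 56,"dy": 136,"rz": 24},
    {"dx": 70,"dy": 170,"rz": 30}
  ]
}}

```text
$.deltas[0]: bad value
```

Call:
{"name": "send_rows", "arguments": {
  "deltas": [
    {"dx": 14,"dy": 34,"rz": 4},
    {"dx": 28,"dy": 68,"rz": 7},
    {"dx": 42,"dy": 102,"rz": 7},
    {"dx": 56,"dy": 136,"rz": 7},
    {"dx": 70,"dy": 170,"rz": 7}
  ]
}}

```text
$.deltas[0]: bad value
```

Call:
{"name": "send_rows", "arguments": {
  "deltas": [
    {"dx": 17,"dy": 37},
    {"dx": 34,"dy": 74},
    {"dx": 34,"dy": 74},
    {"dx": 34,"dy": 74}
  ]
}}

```text
$.deltas[0]: bad value
```

Run:
```python
from h import *
i,P,f=grab('wrist','w1.png');np.savez('w1.npz',i=i,P=P);print(f['xyz'])
o=r.get_obs();print(o['clock'],o['tcp_pos'],o['orientation'],o['grip_width'])
print(R.from_rotvec(o['orientation']).as_matrix().round(3))
```

```text
[ 0.26094448 -0.62679094  0.37380767]
0.15 [ 0.19594685 -0.64539666  0.20573809] [-3.10610980e+00 -4.61198231e-01  5.54692284e-04] 0.08525347946283582
[[ 0.957  0.291 -0.001]
 [ 0.291 -0.957  0.001]
 [-0.    -0.001 -1.   ]]
```

View pics/w1.png

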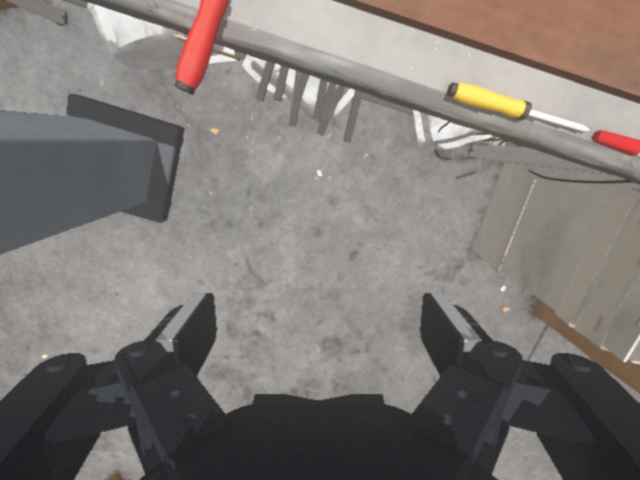

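The arm has not moved, so this picture shows only the floor and the fingers. The rows probably need all six numbers.

Call:
{"name": "send_rows", "arguments": {
  "deltas": [
    {"dx": 14,"dy": 34,"dz": 5,"rx": 0,"ry": 0,"rz": 6},
    {"dx": 28,"dy": 68,"dz": 10,"rx": 0,"ry": 0,"rz": 12},
    {"dx": 42,"dy": 102,"dz": 15,"rx": 0,"ry": 0,"rz": 18},
    {"dx": 56,"dy": 136,"dz": 20,"rx": 0,"ry": 0,"rz": 24},
    {"dx": 70,"dy": 170,"dz": 25,"rx": 0,"ry": 0,"rz": 30}
  ],
  "jaw": 55
}}

```text
clock: 0.57
tcp_pos: [0.2664, -0.474, 0.2314]
orientation: [-2.879, -1.257, 0.0]
contact_force: [0.5, 0.3, 0.5]
grip_width: 0.0549
gripper_force: 0.0
```

Call:
{"name": "send_rows", "arguments": {
  "deltas": [
    {"dx": 14,"dy": 34,"dz": 0,"rx": 0,"ry": 0,"rz": 6},
    {"dx": 28,"dy": 68,"dz": 0,"rx": 0,"ry": 0,"rz": 12},
    {"dx": 42,"dy": 102,"dz": 0,"rx": 0,"ry": 0,"rz": 18},
    {"dx": 56,"dy": 136,"dz": 0,"rx": 0,"ry": 0,"rz": 24},
    {"dx": 70,"dy": 170,"dz": 0,"rx": 0,"ry": 0,"rz": 30}
  ]
}}

```text
clock: 0.98
tcp_pos: [0.3362, -0.3041, 0.2315]
orientation: [2.456, 1.959, -0.0]
contact_force: [0.5, -0.1, 0.1]
grip_width: 0.0548
gripper_force: 0.0
```

Call:
{"name": "send_rows", "arguments": {
  "deltas": [
    {"dx": 14,"dy": 34,"dz": 0,"rx": 0,"ry": 0,"rz": 4},
    {"dx": 28,"dy": 68,"dz": 0,"rx": 0,"ry": 0,"rz": 7},
    {"dx": 42,"dy": 102,"dz": 0,"rx": 0,"ry": 0,"rz": 7},
    {"dx": 56,"dy": 136,"dz": 0,"rx": 0,"ry": 0,"rz": 7},
    {"dx": 70,"dy": 170,"dz": 0,"rx": 0,"ry": 0,"rz": 7}
  ]
}}

```text
clock: 1.4
tcp_pos: [0.4063, -0.1343, 0.2316]
orientation: [2.337, 2.099, -0.0]
contact_force: [0.8, 0.1, -0.2]
grip_width: 0.055
gripper_force: 0.0
```

Call:
{"name": "send_rows", "arguments": {
  "deltas": [
    {"dx": 17,"dy": 37,"dz": 0,"rx": 0,"ry": 0,"rz": 0},
    {"dx": 34,"dy": 74,"dz": 0,"rx": 0,"ry": 0,"rz": 0},
    {"dx": 34,"dy": 74,"dz": 0,"rx": 0,"ry": 0,"rz": 0},
    {"dx": 34,"dy": 74,"dz": 0,"rx": 0,"ry": 0,"rz": 0}
  ]
}}

```text
clock: 1.73
tcp_pos: [0.4407, -0.0596, 0.2315]
orientation: [-2.331, -2.106, -0.001]
contact_force: [-1.1, -0.8, 0.3]
grip_width: 0.0546
gripper_force: 0.0
```

Run:
```python
from h import *
i,P,f=grab('wrist','w2.png');np.savez('w2.npz',i=i,P=P);print(f['xyz'])
o=r.get_obs();print(o['clock'],o['tcp_pos'],o['grip_width'],o['joints'])
print(R.from_rotvec(o['orientation']).as_matrix().round(3))
```

```text
[0.44638037 0.00784116 0.39977187]
1.7833 [ 0.43998065 -0.06150596  0.23129051] 0.05536476259105946 [ 0.57106177  0.1096982  -0.60558237  2.01575901  0.07245342  1.03728441
 -0.17328987]
[[ 0.104  0.995 -0.001]
 [ 0.995 -0.104 -0.   ]
 [-0.    -0.001 -1.   ]]
```

View pics/w2.png

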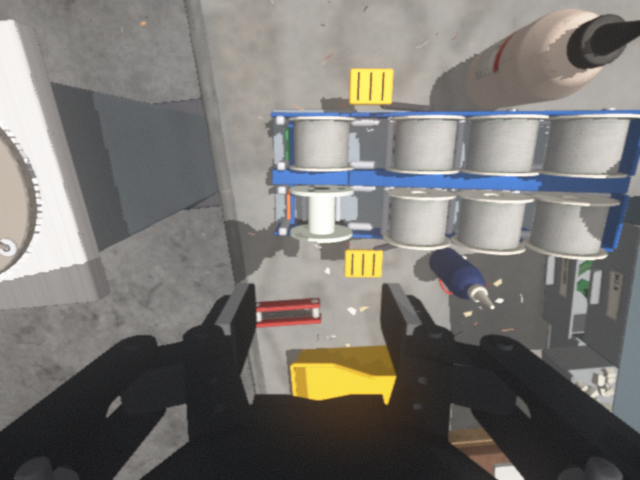

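The wrist picture shows the bare core at (322,212) between flanges at rows 190 and 234. The fingers are centred near column 319, paddle B is at (364,263), and the rack lies level in the picture.

Run:
```python
from h import *
d=np.load('w2.npz');i,P=d['i'],d['P']
hsv=cv2.cvtColor(i,cv2.COLOR_BGR2HSV)
def st(n,m):
    p=P[m];p=p[~np.isnan(p).any(1)];print(n,len(p),np.median(p,0).round(4),np.percentile(p,2,0).round(4),np.percentile(p,98,0).round(4));return p
w=(hsv[...,1]<40)&(hsv[...,2]>150)
v,u=np.mgrid[:480,:640]
box=(u>285)&(u<360)&(v>180)&(v<245)
p=st('white',box&w&(P[...,2]>.03))
core=box&(v>200)&(v<222)&(P[...,2]>.07)&(P[...,2]<.085)
p=st('core',core)
t=p[p[:,2]>p[:,2].max()-.004];print('core top',t.mean(0),p[:,2].max())
p=st('flanges',box&(P[...,2]>.085))
y=cv2.inRange(hsv,(20,140,120),(35,255,255))>0
st('padA',y&(v>60)&(v<110)&(u>340)&(u<400));p=st('padB',y&(v>245)&(v<282)&(u>340)&(u<390))
print(P[212,[300,306,312,318,324,330,336,342]].round(4))
```

```text
white 2406 [ 0.4449 -0.0646  0.0782] [ 0.4151 -0.0832  0.0355] [ 0.478  -0.035   0.0977]
core 541 [ 0.4428 -0.0573  0.078 ] [ 0.4307 -0.0671  0.0711] [ 0.4547 -0.0472  0.0805]
core top [ 0.44297126 -0.05683979  0.07909099] 0.08154248100254335
flanges 561 [ 0.4422 -0.0772  0.0932] [ 0.4187 -0.083   0.0854] [ 0.4658 -0.0354  0.0984]
padA 1380 [0.494  0.0463 0.0898] [0.477  0.0328 0.088 ] [0.5108 0.0593 0.0915]
padB 914 [ 0.4771 -0.1087  0.0898] [ 0.4606 -0.1224  0.0878] [ 0.4942 -0.0959  0.0913]
[[ 0.4173 -0.0697  0.0093]
 [ 0.4257 -0.0651  0.0354]
 [ 0.4337 -0.0578  0.075 ]
 [ 0.4395 -0.0576  0.0788]
 [ 0.4451 -0.0581  0.0792]
 [ 0.4508 -0.0592  0.0766]
 [ 0.4578 -0.0685  0.0346]
 [ 0.4655 -0.0747  0.0087]]
```

Call:
{"name": "send_rows", "arguments": {
  "deltas": [
    {"dx": 2.5,"dy": 2,"dz": -20,"rx": 0,"ry": 0,"rz": 0},
    {"dx": 2.5,"dy": 2,"dz": -50,"rx": 0,"ry": 0,"rz": 0},
    {"dx": 2.5,"dy": 2,"dz": -80,"rx": 0,"ry": 0,"rz": 0},
    {"dx": 2.5,"dy": 2,"dz": -105,"rx": 0,"ry": 0,"rz": 0},
    {"dx": 2.5,"dy": 2,"dz": -120,"rx": 0,"ry": 0,"rz": 0}
  ],
  "jaw": 48
}}

```text
clock: 2.2
tcp_pos: [0.4402, -0.0619, 0.1088]
orientation: [-2.338, -2.095, 0.005]
contact_force: [-0.5, -0.2, -0.0]
grip_width: 0.0479
gripper_force: 0.0
```

Call:
{"name": "send_rows", "arguments": {
  "deltas": [
    {"dx": 0,"dy": 0,"dz": -15,"rx": 0,"ry": 0,"rz": 0},
    {"dx": 0,"dy": 0,"dz": -30,"rx": 0,"ry": 0,"rz": 0},
    {"dx": 0,"dy": 0,"dz": -42,"rx": 0,"ry": 0,"rz": 0},
    {"dx": 0,"dy": 0,"dz": -51,"rx": 0,"ry": 0,"rz": 0},
    {"dx": 0,"dy": 0,"dz": -51,"rx": 0,"ry": 0,"rz": 0}
  ]
}}

```text
clock: 2.62
tcp_pos: [0.4409, -0.0613, 0.0589]
orientation: [-2.337, -2.096, 0.004]
contact_force: [-0.2, -0.3, 0.1]
grip_width: 0.0478
gripper_force: 0.0
```

Call:
{"name": "send_rows", "arguments": {
  "deltas": [
    {"dx": 0,"dy": 0,"dz": 0,"rx": 0,"ry": 0,"rz": 0},
    {"dx": 0,"dy": 0,"dz": 0,"rx": 0,"ry": 0,"rz": 0},
    {"dx": 0,"dy": 0,"dz": 0,"rx": 0,"ry": 0,"rz": 0},
    {"dx": 0,"dy": 0,"dz": 0,"rx": 0,"ry": 0,"rz": 0},
    {"dx": 0,"dy": 0,"dz": 0,"rx": 0,"ry": 0,"rz": 0}
  ],
  "jaw": 15,
  "newtons": 30
}}

```text
clock: 3.03
tcp_pos: [0.443, -0.06, 0.061]
orientation: [2.336, 2.099, 0.001]
contact_force: [-0.1, 0.0, 0.0]
grip_width: 0.0145
gripper_force: 0.0
```

Run:
```python
from h import *
i,P,f=grab('scene');cv2.imwrite('pics/s2.png',cv2.resize(i[180:340,180:380],None,fx=4,fy=4)[:600])
i,P,f=grab('wrist');cv2.imwrite('pics/w3.png',i)
print(r.get_obs()['grip_width'],r.get_obs()['gripper_force'])
```

```text
0.014966039690761442 0.0
```

View pics/w3.png

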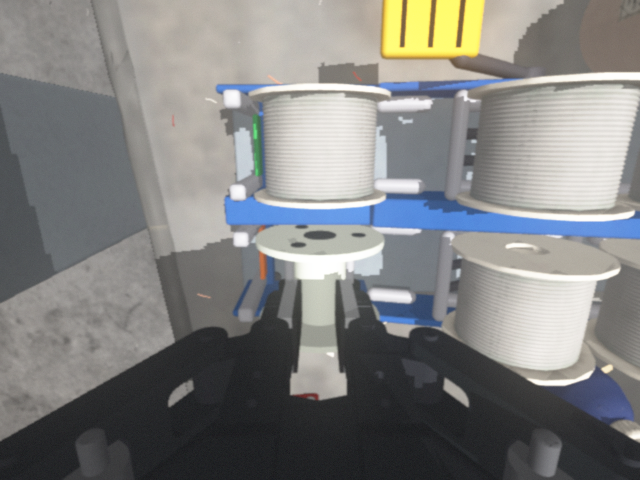

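View pics/s2.png

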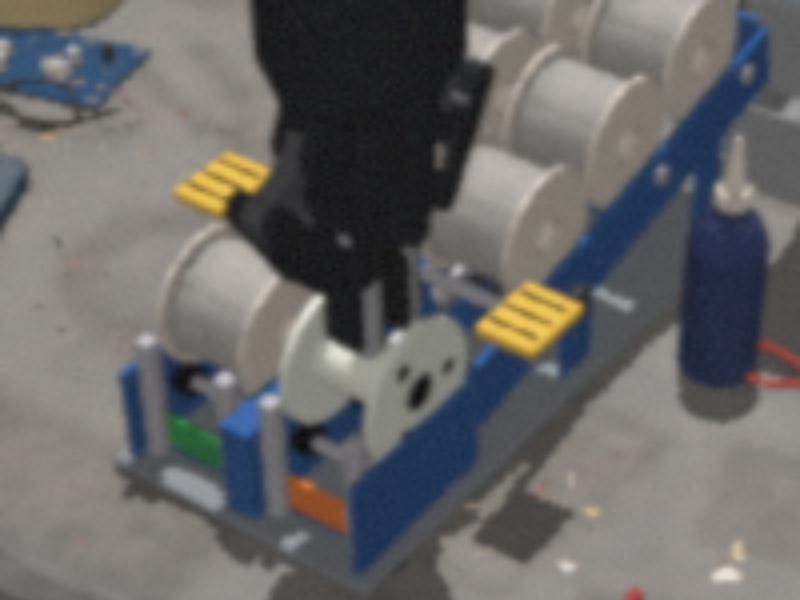

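The fingers are shut to 15 mm with no grip force and the bare spool still sits at (320,245) in the wrist view, so the pads missed the core. I'll measure the spool and the fingertips.

Run:
```python
from h import *
i,P,f=grab('wrist')
for rr in (235,250,262,275,285,295,310,330,345):
    print(rr,[(c,*(P[rr,c]*1000).round(0)) for c in (262,275,288,300,310,320,332,345,352,365,378)])
o=r.get_obs();print(o['tcp_pos'],o['grip_width'],o['gripper_force'])
print(R.from_rotvec(o['orientation']).as_matrix().round(3))
```

```text
235 [(262, np.float64(417.0), np.float64(-34.0), np.float64(67.0)), (275, np.float64(423.0), np.float64(-35.0), np.float64(67.0)), (288, np.float64(430.0), np.float64(-35.0), np.float64(67.0)), (300, np.float64(435.0), np.float64(-36.0), np.float64(66.0)), (310, np.float64(440.0), np.float64(-36.0), np.float64(68.0)), (320, np.float64(445.0), np.float64(-37.0), np.float64(67.0)), (332, np.float64(451.0), np.float64(-37.0), np.float64(68.0)), (345, np.float64(457.0), np.float64(-38.0), np.float64(67.0)), (352, np.float64(460.0), np.float64(-39.0), np.float64(67.0)), (365, np.float64(467.0), np.float64(-39.0), np.float64(68.0)), (378, np.float64(473.0), np.float64(-40.0), np.float64(67.0))]
250 [(262, np.float64(420.0), np.float64(-36.0), np.float64(85.0)), (275, np.float64(426.0), np.float64(-35.0), np.float64(90.0)), (288, np.float64(431.0), np.float64(-36.0), np.float64(90.0)), (300, np.float64(436.0), np.float64(-36.0), np.float64(91.0)), (310, np.float64(441.0), np.float64(-37.0), np.float64(90.0)), (320, np.float64(445.0), np.float64(-37.0), np.float64(91.0)), (332, np.float64(45
[... 4638 characters left out ...]
.float64(434.0), np.float64(-50.0), np.float64(139.0)), (300, np.float64(433.0), np.float64(-72.0), np.float64(105.0)), (310, np.float64(436.0), np.float64(-79.0), np.float64(95.0)), (320, np.float64(440.0), np.float64(-79.0), np.float64(96.0)), (332, np.float64(446.0), np.float64(-78.0), np.float64(98.0)), (345, np.float64(451.0), np.float64(-61.0), np.float64(125.0)), (352, np.float64(453.0), np.float64(-51.0), np.float64(141.0)), (365, np.float64(456.0), np.float64(-51.0), np.float64(142.0)), (378, np.float64(460.0), np.float64(-50.0), np.float64(143.0))]
[ 0.44279388 -0.0599066   0.06074788] 0.014919995777738539 0.0
[[ 0.106  0.994  0.001]
 [ 0.994 -0.106 -0.   ]
 [-0.     0.001 -1.   ]]
```

The depth puts the fingertips at z ≈ 96 mm while the TCP reads 61 mm. They are well above the core top at 79 mm, so the tips stand about 46 mm higher than the description implies. I'll open and go down in guarded steps, going by this measurement.

Call:
{"name": "send_rows", "arguments": {
  "deltas": [
    {"dx": 0,"dy": 0,"dz": 0,"rx": 0,"ry": 0,"rz": 0},
    {"dx": 0,"dy": 0,"dz": 0,"rx": 0,"ry": 0,"rz": 0},
    {"dx": 0,"dy": 0,"dz": 0,"rx": 0,"ry": 0,"rz": 0},
    {"dx": 0,"dy": 0,"dz": 0,"rx": 0,"ry": 0,"rz": 0}
  ],
  "jaw": 48
}}

```text
clock: 3.52
tcp_pos: [0.4426, -0.0599, 0.0605]
orientation: [-2.337, -2.1, 0.0]
contact_force: [0.7, -0.8, 0.6]
grip_width: 0.0479
gripper_force: 0.0
```

Call:
{"name": "send_rows", "arguments": {
  "deltas": [
    {"dx": 0,"dy": 0,"dz": -5,"rx": 0,"ry": 0,"rz": 0},
    {"dx": 0,"dy": 0,"dz": -10,"rx": 0,"ry": 0,"rz": 0},
    {"dx": 0,"dy": 0,"dz": -15,"rx": 0,"ry": 0,"rz": 0},
    {"dx": 0,"dy": 0,"dz": -20,"rx": 0,"ry": 0,"rz": 0},
    {"dx": 0,"dy": 0,"dz": -20,"rx": 0,"ry": 0,"rz": 0}
  ]
}}

```text
clock: 3.93
tcp_pos: [0.4417, -0.0598, 0.0393]
orientation: [-2.335, -2.099, 0.002]
contact_force: [-0.3, -0.4, -0.1]
grip_width: 0.0483
gripper_force: 0.0
```

Run:
```python
from h import *
i,P,f=grab('wrist','w4.png')
Q=(P*1000).round(0)
m=(P[...,1]<-.035)&(P[...,1]>-.085)&(P[...,2]>.05)&(P[...,2]<.13)&(i.max(2)<110)
v,u=np.nonzero(m)
for a,b in((200,320),(320,450)):
    s=(u>=a)&(u<b);p=Q[v[s],u[s]];k=np.argsort(p[:,2])[:200]
    print(len(p),np.median(p[k],0),p[k].min(0),p[k].max(0))
print(f['xyz']);o=r.get_obs();print(o['tcp_pos'],o['grip_width'],o['contact_force'])
```

```text
3279 [438. -37.  68.] [416. -68.  50.] [443. -35.  72.]
3794 [451. -38.  67.] [444. -82.  54.] [466. -36.  70.]
[0.44817727 0.00760609 0.20750732]
[ 0.44202363 -0.05975724  0.03976107] 0.04764717355714869 [-0.16799894 -0.42253776 -0.01629285]
```

View pics/w4.png

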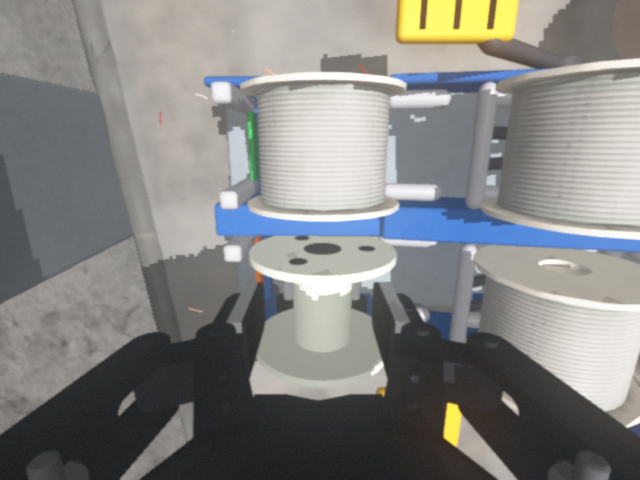

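The open fingers, at (250,320) and (385,320), now straddle the core at (322,315) between the flanges, with about 15 px of room to each flange. I'll go down another 26 mm and close.

Call:
{"name": "send_rows", "arguments": {
  "deltas": [
    {"dx": 1,"dy": 0,"dz": -7,"rx": 0,"ry": 0,"rz": 0},
    {"dx": 1,"dy": 0,"dz": -14,"rx": 0,"ry": 0,"rz": 0},
    {"dx": 1,"dy": 0,"dz": -21,"rx": 0,"ry": 0,"rz": 0},
    {"dx": 1,"dy": 0,"dz": -26,"rx": 0,"ry": 0,"rz": 0},
    {"dx": 1,"dy": 0,"dz": -26,"rx": 0,"ry": 0,"rz": 0}
  ]
}}

```text
clock: 4.4
tcp_pos: [0.4427, -0.0598, 0.0133]
orientation: [-2.335, -2.099, 0.002]
contact_force: [-0.8, -0.2, -0.5]
grip_width: 0.0481
gripper_force: 0.0
```

Call:
{"name": "send_rows", "arguments": {
  "deltas": [
    {"dx": 0,"dy": 0,"dz": 0,"rx": 0,"ry": 0,"rz": 0},
    {"dx": 0,"dy": 0,"dz": 0,"rx": 0,"ry": 0,"rz": 0},
    {"dx": 0,"dy": 0,"dz": 0,"rx": 0,"ry": 0,"rz": 0},
    {"dx": 0,"dy": 0,"dz": 0,"rx": 0,"ry": 0,"rz": 0},
    {"dx": 0,"dy": 0,"dz": 0,"rx": 0,"ry": 0,"rz": 0}
  ],
  "jaw": 15,
  "newtons": 30
}}

```text
clock: 4.82
tcp_pos: [0.4438, -0.0599, 0.0147]
orientation: [2.336, 2.1, 0.0]
contact_force: [0.6, 0.4, -0.7]
grip_width: 0.0254
gripper_force: 29.4
```

Gripped: 25.4 mm opening at 29 N. Lifting.

Call:
{"name": "send_rows", "arguments": {
  "deltas": [
    {"dx": 0,"dy": 0,"dz": 10,"rx": 0,"ry": 0,"rz": 0},
    {"dx": 0,"dy": 0,"dz": 30,"rx": 0,"ry": 0,"rz": 0},
    {"dx": 0,"dy": 0,"dz": 60,"rx": 0,"ry": 0,"rz": 0},
    {"dx": 0,"dy": 0,"dz": 90,"rx": 0,"ry": 0,"rz": 0},
    {"dx": 0,"dy": 0,"dz": 115,"rx": 0,"ry": 0,"rz": 0}
  ]
}}

```text
clock: 5.23
tcp_pos: [0.4438, -0.0596, 0.132]
orientation: [2.336, 2.1, 0.002]
contact_force: [1.2, -0.7, 0.1]
grip_width: 0.0248
gripper_force: 29.5
```

Call:
{"name": "send_rows", "arguments": {
  "deltas": [
    {"dx": 2,"dy": -20,"dz": 0,"rx": 0,"ry": 0,"rz": 1},
    {"dx": 6,"dy": -50,"dz": 0,"rx": 0,"ry": 0,"rz": 2},
    {"dx": 10,"dy": -85,"dz": 0,"rx": 0,"ry": 0,"rz": 3},
    {"dx": 14,"dy": -120,"dz": 0,"rx": 0,"ry": 0,"rz": 4},
    {"dx": 18,"dy": -155,"dz": 0,"rx": 0,"ry": 0,"rz": 4}
  ]
}}

```text
clock: 5.65
tcp_pos: [0.4616, -0.2164, 0.1306]
orientation: [2.26, 2.181, 0.0]
contact_force: [1.1, -0.1, -0.2]
grip_width: 0.0251
gripper_force: 29.5
```

Call:
{"name": "send_rows", "arguments": {
  "deltas": [
    {"dx": 4,"dy": -30,"dz": 0,"rx": 0,"ry": 0,"rz": 0},
    {"dx": 9,"dy": -60,"dz": 0,"rx": 0,"ry": 0,"rz": 0},
    {"dx": 12,"dy": -80,"dz": 0,"rx": 0,"ry": 0,"rz": 0},
    {"dx": 13,"dy": -91,"dz": 0,"rx": 0,"ry": 0,"rz": 0},
    {"dx": 13,"dy": -91,"dz": 0,"rx": 0,"ry": 0,"rz": 0}
  ]
}}

```text
clock: 6.07
tcp_pos: [0.4743, -0.3084, 0.1299]
orientation: [2.265, 2.175, -0.0]
contact_force: [-0.3, 0.1, -0.5]
grip_width: 0.0255
gripper_force: 29.6
```

Run:
```python
from h import *
i,P,f=grab('wrist','w5.png')
hsv=cv2.cvtColor(i,cv2.COLOR_BGR2HSV)
y=cv2.inRange(hsv,(20,140,90),(35,255,255))>0
p=P[y];p=p[~np.isnan(p).any(1)];q=p[p[:,2]<.012];print('floor',q.min(0),q.max(0));q=p[p[:,2]>.03];print('rim',q.min(0),q.max(0))
w=(hsv[...,1]<45)&(hsv[...,2]>140)&(P[...,2]>.09)
p=P[w];print('spool',len(p),np.percentile(p,3,0),np.percentile(p,97,0),np.median(p,0))
o=r.get_obs();print(o['tcp_pos'],o['grip_width'],o['gripper_force'])
```

```text
floor [ 0.36943843 -0.35339289 -0.00039291] [ 0.55163439 -0.25239972  0.01197479]
rim [ 0.38160443 -0.45222343  0.03000103] [ 0.72742292 -0.24952473  0.07232833]
spool 14874 [ 0.44881568 -0.32745876  0.16160003] [ 0.49930489 -0.28451345  0.21233388] [ 0.47354773 -0.28640776  0.19379483]
[ 0.47435041 -0.3060469   0.12974415] 0.02489829029280631 29.553125202655792
```

View pics/w5.png

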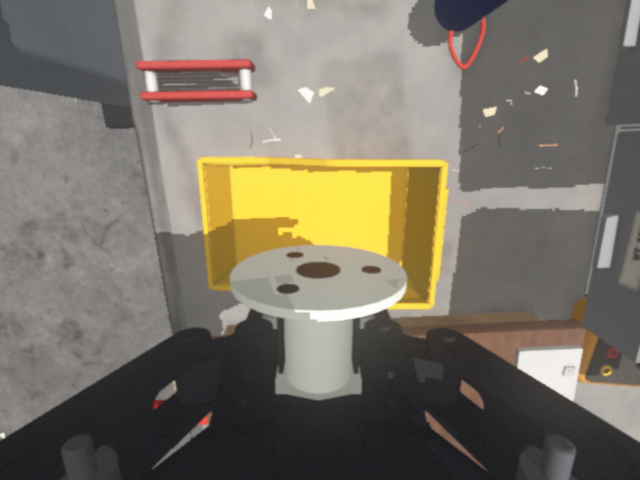

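The spool hangs level over the middle of the bin, its centre at (0.474, −0.306, 0.18) and its flange at (318,283). I'll lower it into the bin.

Call:
{"name": "send_rows", "arguments": {
  "deltas": [
    {"dx": 0,"dy": 0,"dz": -20,"rx": 0,"ry": 0,"rz": 0},
    {"dx": 0,"dy": 0,"dz": -50,"rx": 0,"ry": 0,"rz": 0},
    {"dx": 0,"dy": 0,"dz": -80,"rx": 0,"ry": 0,"rz": 0},
    {"dx": 0,"dy": 0,"dz": -105,"rx": 0,"ry": 0,"rz": 0},
    {"dx": 0,"dy": 0,"dz": -120,"rx": 0,"ry": 0,"rz": 0}
  ]
}}

```text
clock: 6.53
tcp_pos: [0.4734, -0.3023, 0.0074]
orientation: [-2.256, -2.181, -0.0]
contact_force: [-0.9, 1.3, -0.6]
grip_width: 0.025
gripper_force: 29.6
```

Call:
{"name": "send_rows", "arguments": {
  "deltas": [
    {"dx": 0,"dy": 0,"dz": -6,"rx": 0,"ry": 0,"rz": 0},
    {"dx": 0,"dy": 0,"dz": -12,"rx": 0,"ry": 0,"rz": 0},
    {"dx": 0,"dy": 0,"dz": -17,"rx": 0,"ry": 0,"rz": 0},
    {"dx": 0,"dy": 0,"dz": -17,"rx": 0,"ry": 0,"rz": 0},
    {"dx": 0,"dy": 0,"dz": -17,"rx": 0,"ry": 0,"rz": 0}
  ]
}}

```text
clock: 6.95
tcp_pos: [0.4752, -0.3058, -0.0067]
orientation: [2.261, 2.18, 0.001]
contact_force: [-0.2, -0.9, -0.3]
grip_width: 0.0256
gripper_force: 29.6
```

Call:
{"name": "send_rows", "arguments": {
  "deltas": [
    {"dx": 0,"dy": 0,"dz": 0,"rx": 0,"ry": 0,"rz": 0},
    {"dx": 0,"dy": 0,"dz": 0,"rx": 0,"ry": 0,"rz": 0},
    {"dx": 0,"dy": 0,"dz": 0,"rx": 0,"ry": 0,"rz": 0},
    {"dx": 0,"dy": 0,"dz": 0,"rx": 0,"ry": 0,"rz": 0},
    {"dx": 0,"dy": 0,"dz": 0,"rx": 0,"ry": 0,"rz": 0}
  ],
  "jaw": 48
}}

```text
clock: 7.37
tcp_pos: [0.4747, -0.3061, -0.0073]
orientation: [2.262, 2.18, 0.0]
contact_force: [-0.1, 0.0, -0.0]
grip_width: 0.0483
gripper_force: 0.0
```

Call:
{"name": "send_rows", "arguments": {
  "deltas": [
    {"dx": 0,"dy": 0,"dz": 15,"rx": 0,"ry": 0,"rz": 0},
    {"dx": 0,"dy": 0,"dz": 45,"rx": 0,"ry": 0,"rz": 0},
    {"dx": 0,"dy": 0,"dz": 80,"rx": 0,"ry": 0,"rz": 0},
    {"dx": 0,"dy": 0,"dz": 120,"rx": 0,"ry": 0,"rz": 0},
    {"dx": 0,"dy": 0,"dz": 150,"rx": 0,"ry": 0,"rz": 0}
  ]
}}

```text
clock: 7.78
tcp_pos: [0.4752, -0.306, 0.1454]
orientation: [2.261, 2.179, 0.001]
contact_force: [1.1, 0.2, 0.9]
grip_width: 0.0478
gripper_force: 0.0
```

Call:
{"name": "send_rows", "arguments": {
  "deltas": [
    {"dx": -2,"dy": 40,"dz": 0,"rx": 2,"ry": 0,"rz": 0},
    {"dx": -4,"dy": 80,"dz": 0,"rx": 4,"ry": 0,"rz": 0},
    {"dx": -6,"dy": 120,"dz": 0,"rx": 6,"ry": 0,"rz": 0},
    {"dx": -8,"dy": 160,"dz": 0,"rx": 8,"ry": 0,"rz": 0},
    {"dx": -9,"dy": 197,"dz": 0,"rx": 8,"ry": 0,"rz": 0}
  ],
  "jaw": 0
}}

```text
clock: 8.2
tcp_pos: [0.465, -0.1083, 0.1424]
orientation: [-2.189, -2.104, -0.148]
contact_force: [0.6, -0.6, -0.1]
grip_width: 0.0001
gripper_force: 0.0
```

Call:
{"name": "send_rows", "arguments": {
  "deltas": [
    {"dx": 0,"dy": 0,"dz": -20,"rx": 0,"ry": 0,"rz": 0},
    {"dx": 0,"dy": 0,"dz": -40,"rx": 0,"ry": 0,"rz": 0},
    {"dx": 0,"dy": 0,"dz": -55,"rx": 0,"ry": 0,"rz": 0},
    {"dx": 0,"dy": 0,"dz": -55,"rx": 0,"ry": 0,"rz": 0}
  ]
}}

```text
clock: 8.53
tcp_pos: [0.4635, -0.1083, 0.0852]
orientation: [-2.184, -2.106, -0.144]
contact_force: [-1.4, 0.9, -0.3]
grip_width: -0.0001
gripper_force: 0.0
```

Run:
```python
from h import *
i,P,f=grab('wrist','w6.png')
hsv=cv2.cvtColor(i,cv2.COLOR_BGR2HSV)
y=(cv2.inRange(hsv,(20,140,90),(35,255,255))>0)&(abs(P[...,2]-.09)<.006)
p=P[y];print('padB',len(p),np.median(p,0),p.min(0),p.max(0))
d=(hsv[...,2]<110)&(P[...,2]>.10)&(P[...,2]<.2)&(P[...,1]<-.09)&(P[...,0]>.44)&(P[...,0]<.5)
p=P[d];k=np.argsort(p[:,2])[:150];print('tips',len(p),p[k].mean(0),p[k].min(0),p[k].max(0))
T,Q,g=grab('top');np.savez('t2.npz',i=T,P=Q)
h2=cv2.cvtColor(T,cv2.COLOR_BGR2HSV)
m=(Q[...,0]>.40)&(Q[...,0]<.55)&(Q[...,1]<-.26)&(Q[...,1]>-.35)&(h2[...,1]<90)&(Q[...,2]<.09)
p=Q[m];print('in bin',len(p),np.median(p,0),p.min(0),p.max(0))
d0=np.load('top1.npz');Q=d0['P'];h2=cv2.cvtColor(d0['i'],cv2.COLOR_BGR2HSV)
m=cv2.inRange(h2,(100,80,30),(130,255,255))>0
m&=(Q[...,1]<-.12)&(Q[...,2]>.03)&(Q[...,1]>-.2)&(Q[...,0]>.5)
p=Q[m];print('flux',len(p),p.min(0),p.max(0))
o=r.get_obs();print(o['clock'],o['tcp_pos'],o['grip_width'])
```

```text
padB 2204 [ 0.47998869 -0.10800963  0.08979403] [ 0.46001687 -0.12448982  0.08627608] [ 0.49657527 -0.09459105  0.09219915]
tips 24441 [ 0.46139154 -0.10651294  0.12088529] [ 0.4495901  -0.10896413  0.11619107] [ 0.47490988 -0.10292243  0.12342256]
in bin 520 [ 0.47362765 -0.30663284  0.04450647] [ 0.44467264 -0.33843169 -0.00221661] [ 0.50945087 -0.28031749  0.06776639]
flux 218 [ 0.56602604 -0.16328742  0.03004687] [ 0.59338635 -0.13235169  0.08859589]
8.6333 [ 0.46543136 -0.10875278  0.08756697] -0.00026242213595445457
```

View pics/w6.png

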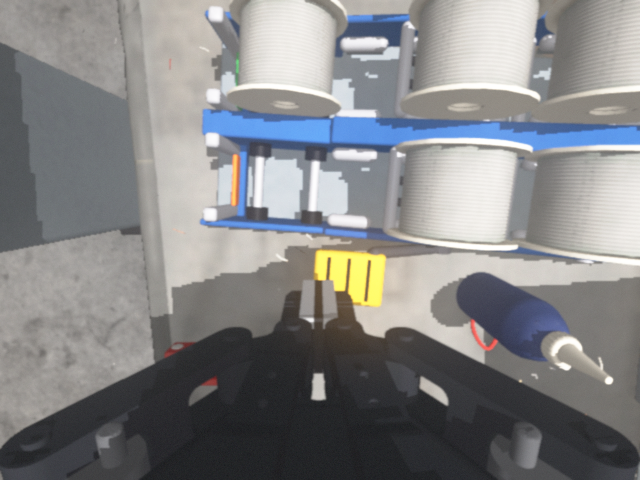

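The emptied cradle is clear and the fingertips at (318,300) are just above the front edge of paddle B at (350,278). The flux bottle at (515,320) is well away and the bare spool lies in the bin at (0.474, −0.307). I'll shift slightly and press.

Call:
{"name": "send_rows", "arguments": {
  "deltas": [
    {"dx": 8,"dy": 3,"dz": -8,"rx": 0,"ry": 0,"rz": 0},
    {"dx": 8,"dy": 3,"dz": -18,"rx": 0,"ry": 0,"rz": 0},
    {"dx": 8,"dy": 3,"dz": -26,"rx": 0,"ry": 0,"rz": 0},
    {"dx": 8,"dy": 3,"dz": -34,"rx": 0,"ry": 0,"rz": 0},
    {"dx": 8,"dy": 3,"dz": -40,"rx": 0,"ry": 0,"rz": 0}
  ]
}}

```text
clock: 9.05
tcp_pos: [0.4691, -0.1052, 0.0459]
orientation: [-2.182, -2.104, -0.138]
contact_force: [-12.5, 1.8, 8.2]
grip_width: -0.0004
gripper_force: 6.2
```

Call:
{"name": "send_rows", "arguments": {
  "deltas": [
    {"dx": -2,"dy": 0,"dz": -6,"rx": 0,"ry": 0,"rz": 0},
    {"dx": -4,"dy": 0,"dz": -12,"rx": 0,"ry": 0,"rz": 0},
    {"dx": -6,"dy": 0,"dz": -18,"rx": 0,"ry": 0,"rz": 0},
    {"dx": -7,"dy": 0,"dz": -23,"rx": 0,"ry": 0,"rz": 0},
    {"dx": -7,"dy": 0,"dz": -23,"rx": 0,"ry": 0,"rz": 0}
  ]
}}

```text
clock: 9.47
tcp_pos: [0.4667, -0.105, 0.0268]
orientation: [-2.186, -2.108, -0.145]
contact_force: [-15.1, 2.9, 48.3]
grip_width: -0.0002
gripper_force: 24.0
```

Call:
{"name": "send_rows", "arguments": {
  "deltas": [
    {"dx": -1,"dy": 0,"dz": 2,"rx": 0,"ry": 0,"rz": 0},
    {"dx": -1,"dy": 0,"dz": 2,"rx": 0,"ry": 0,"rz": 0}
  ]
}}

```text
clock: 9.63
tcp_pos: [0.4662, -0.105, 0.0282]
orientation: [-2.186, -2.11, -0.148]
contact_force: [-7.2, 2.9, 24.0]
grip_width: 0.0
gripper_force: 11.9
```

Run:
```python
from h import *
i,P,f=grab('wrist','w7.png')
o=r.get_obs();print(o['clock'],o['tcp_pos'],o['contact_force'])
hsv=cv2.cvtColor(i,cv2.COLOR_BGR2HSV)
y=(cv2.inRange(hsv,(20,140,90),(35,255,255))>0)&(P[...,1]>-.13)&(P[...,0]<.52)&(P[...,1]<-.08)
p=P[y];print('padB',len(p),np.median(p,0),p.min(0),p.max(0))
```

```text
9.6833 [ 0.46624703 -0.10494388  0.02809486] [-7.8891092   2.39224033 25.42578711]
padB 1333 [ 0.47236514 -0.0997325   0.05374176] [ 0.45305645 -0.11713095  0.03903704] [ 0.48391389 -0.09419259  0.08128432]
```

View pics/w7.png

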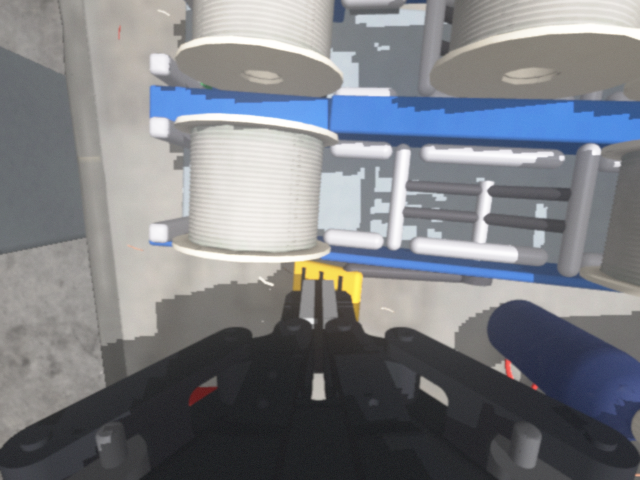

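The paddle is fully down: the full spool lies in cradle B at (255,190) and the rear bar at (580,210) holds back the queue. I'll let the paddle rise smoothly and withdraw.

Call:
{"name": "send_rows", "arguments": {
  "deltas": [
    {"dx": 0,"dy": 0,"dz": 0,"rx": 0,"ry": 0,"rz": 0},
    {"dx": 0,"dy": 0,"dz": 0,"rx": 0,"ry": 0,"rz": 0},
    {"dx": 0,"dy": 0,"dz": 0,"rx": 0,"ry": 0,"rz": 0},
    {"dx": 1,"dy": -1,"dz": 8,"rx": 0,"ry": 0,"rz": 0},
    {"dx": 2,"dy": -2,"dz": 18,"rx": 0,"ry": 0,"rz": 0}
  ]
}}

```text
clock: 10.1
tcp_pos: [0.4673, -0.1075, 0.0443]
orientation: [-2.186, -2.108, -0.147]
contact_force: [0.1, 0.9, 0.6]
grip_width: 0.0001
gripper_force: 0.3
```

Call:
{"name": "send_rows", "arguments": {
  "deltas": [
    {"dx": 1,"dy": -1,"dz": 12,"rx": 0,"ry": 0,"rz": 0},
    {"dx": 2,"dy": -2,"dz": 25,"rx": 0,"ry": 0,"rz": 0},
    {"dx": 0,"dy": -6,"dz": 55,"rx": 0,"ry": 0,"rz": 0},
    {"dx": 0,"dy": -20,"dz": 90,"rx": 0,"ry": 0,"rz": 0},
    {"dx": 0,"dy": -40,"dz": 120,"rx": 0,"ry": 0,"rz": 0}
  ]
}}

```text
clock: 10.52
tcp_pos: [0.4679, -0.1468, 0.1664]
orientation: [-2.184, -2.111, -0.149]
contact_force: [0.6, -1.1, -0.5]
grip_width: -0.0002
gripper_force: 0.0
```

Call:
{"name": "send_rows", "arguments": {
  "deltas": [
    {"dx": -5,"dy": -40,"dz": 20,"rx": 0,"ry": 0,"rz": 0},
    {"dx": -10,"dy": -80,"dz": 20,"rx": 0,"ry": 0,"rz": 0},
    {"dx": -10,"dy": -120,"dz": 20,"rx": 0,"ry": 0,"rz": 0},
    {"dx": -10,"dy": -150,"dz": 20,"rx": 0,"ry": 0,"rz": 0},
    {"dx": -10,"dy": -150,"dz": 20,"rx": 0,"ry": 0,"rz": 0}
  ]
}}

```text
clock: 10.93
tcp_pos: [0.4561, -0.3067, 0.1841]
orientation: [-2.201, -2.099, -0.145]
contact_force: [0.6, 0.1, 0.5]
grip_width: -0.0
gripper_force: 0.0
```

Run:
```python
from h import *
i,P,f=grab('top','t3.png')
o=r.get_obs();print(o['clock'],o['tcp_pos'],o['contact_force'])
d=np.load('top1.npz')
for n,i,P in(('before',d['i'],d['P']),('now',i,P)):
    hsv=cv2.cvtColor(i,cv2.COLOR_BGR2HSV)
    y=(cv2.inRange(hsv,(20,140,90),(35,255,255))>0)&(P[...,0]>.44)&(P[...,0]<.53)&(P[...,1]>-.14)&(P[...,1]<.08)&(P[...,2]>.03)
    for s in(P[...,1]>-.03,P[...,1]<-.03): print(n,'pad',np.median(P[y&s],0).round(4))
    # heights along lane centrelines
    c=np.array([.4425,-.0595]);X=np.array([.994,-.108]);Y=np.array([.108,.994])
    q=P[...,:2]-c;a=q@X;b=q@Y
    for L,off in(('B',0),('A',.064)):
        m=(abs(b-off)<.015)&(hsv[...,1]<60)
        print(n,L,[int(1000*np.nanpercentile(P[...,2][m&(abs(a-x)<.006)],90)) for x in np.arange(-.03,.25,.012)])
```

```text
10.9833 [ 0.45676061 -0.30246705  0.1840755 ] [0.26486261 0.54966085 0.44814612]
before pad [0.495  0.0467 0.0892]
before pad [ 0.4783 -0.1084  0.0891]
  return np.nanmean(a, axis, out=out, keepdims=keepdims)
Traceback (most recent call last):
ValueError: cannot convert float NaN to integer
```

```bash
python3 -W ignore - <<'E'
from h import *
i,P,f=grab('top')
o=r.get_obs();print(o['clock'],o['tcp_pos'],o['contact_force'])
d=np.load('top1.npz')
for n,i,P in(('before',d['i'],d['P']),('now',i,P)):
    hsv=cv2.cvtColor(i,cv2.COLOR_BGR2HSV)
    y=(cv2.inRange(hsv,(20,140,90),(35,255,255))>0)&(P[...,0]>.44)&(P[...,0]<.53)&(P[...,1]>-.14)&(P[...,1]<.08)&(P[...,2]>.03)
    for s in(P[...,1]>-.03,P[...,1]<-.03): print(n,'pad',np.median(P[y&s],0).round(4))
    q=P[...,:2]-np.array([.4425,-.0595]);a=q@np.array([.994,-.108]);b=q@np.array([.108,.994])
    for L,off in(('B',0),('A',.064)):
        m=(abs(b-off)<.015)
        print(n,L,[float((1000*np.nanpercentile(P[...,2][m&(abs(a-x)<.006)],90)).round()) for x in np.arange(-.03,.25,.012)])
    m=(P[...,0]>.40)&(P[...,0]<.55)&(P[...,1]<-.26)&(P[...,1]>-.35)&(hsv[...,1]<90)&(P[...,2]<.09)
    if m.any(): print('bin',np.median(P[m],0))
E
```

```text
11.0333 [ 0.45730208 -0.2994317   0.18415244] [-0.03510504  0.89589127  0.40675447]
before pad [0.495  0.0467 0.0892]
before pad [ 0.4783 -0.1084  0.0891]
before B [29.0, 37.0, 79.0, 80.0, 71.0, 11.0, 11.0, 11.0, 102.0, 112.0, 114.0, 112.0, 104.0, 115.0, 123.0, 126.0, 124.0, 116.0, 128.0, 135.0, 137.0, 136.0, 129.0, nan]
before A [67.0, 87.0, 92.0, 93.0, 88.0, 10.0, 11.0, 12.0, 103.0, 113.0, 114.0, 112.0, 104.0, 115.0, 124.0, 126.0, 124.0, 116.0, 127.0, 135.0, 137.0, 137.0, 128.0, nan]
now pad [0.4948 0.0464 0.0891]
now pad [ 0.4783 -0.1083  0.0892]
now B [66.0, 87.0, 93.0, 93.0, 88.0, 73.0, 11.0, 12.0, 102.0, 113.0, 115.0, 112.0, 103.0, 115.0, 124.0, 126.0, 124.0, 117.0, 75.0, 73.0, 11.0, 10.0, 11.0, 11.0]
now A [66.0, 87.0, 92.0, 93.0, 88.0, 70.0, 11.0, 12.0, 103.0, 113.0, 115.0, 112.0, 104.0, 115.0, 123.0, 126.0, 123.0, 116.0, 126.0, 136.0, 138.0, 136.0, 128.0, nan]
bin [ 0.4711849  -0.30207601  0.04486224]
```

```bash
python3 -c "
from bench import r
print(r.hand_in())"
```

```text
the job is handed in; nothing more can be done
None
```

I put the bare spool from lane B in the scrap bin and pressed lane B's paddle until the next full spool rolled into its cradle; the queue has moved up one place, lane A is unchanged, and I handed the job in at about 11 s (hand-in returned no verdict).

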